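Step the instrument case under the drilling jig's pointer and lock the slides

ROBOT

A 7-joint arm with a two-finger parallel gripper is mounted at the origin on the work surface. World frame = base frame: x ahead of the robot, y to its left, z up, the work surface at z = 0. Lengths are in m, angles in rad, forces in N, time in s.
With the tool pointing down it reaches from about 0.35 to 0.9 m from the base axis. Payload 19.9 kg.
Tool frame: the origin (TCP) lies between the finger pads; the fingertips stand 19 mm ahead of it and the grasp point (between the pads) is the TCP; z points along the fingers, y is the line along which they close (so a half turn about z gives the same grasp; the last joint's range is limited). The gripper opens to 94 mm and grips with 3 to 60 N. Pads are 16 mm wide; open, the fingers measure 119 mm over their backs; the gripper's body (75 mm by 177 mm) begins 78 mm behind the grasp point.
Start: joints at [-1.312, 0.417, -0.01, 1.614, 0.005, 1.111, -0.053], TCP at [0.185, 0.597, 0.193] pointing down, gripper open.
Joint ranges: [-2.81, 2.81], [-0.39, 2.02], [-1.27, 1.25], [0.06, 2.57], [-1.19, 4.33], [0.19, 2], [-2.82, 2.82]. Speed limits (rad/s): [1.89, 1.89, 2.39, 2.39, 3.01, 3.01, 3.01].

INTERFACE

Orientations are given as a 3x3 rotation matrix whose columns are the frame's x, y, z axes.
In Python, from rig import robot gives the robot as it stands. Calls block until the motion is done:
- robot.move_ptp(position, orientation): joint-space move of the TCP to a pose.
- robot.move_linear(position, velocity=0.15, frame=None, threshold=None): straight line of the TCP; frame=None keeps the orientation; velocity is the mean speed in m/s. With threshold (N) it stops when the force on the tool has changed by that much, and returns True; else False.
- robot.goto_joints(angles): joint-space move.
- robot.gripper_to(opening): finger opening in m; the grip force is fixed at half the most; returns when the fingers have stopped.
- robot.pause(seconds).
- robot.ik(position, orientation): joint angles nearest the present ones, or None.
- robot.get_state(): the state.
- robot.grab_frame(name): name is "side" or "top"; returns the picture (384x512x3 uint8, red, green, blue); there is no depth.
- robot.camera_info(name): a dict with "fx", "fy", "cx", "cy" (pixels), "rvec" (rotation vector, rad) and "tvec" (3), from world to camera coordinates, as OpenCV has them. Camera axes: x right, y down, z forward; pixel columns grow to the right and rows downward; lengths in m; the calibration is good to about 2 mm. A picture is of the moment at which its call begins. camera_info takes no time and is no camera call.
A pose or a line that the arm cannot do raises robot.PlanningError and nothing moves.
- robot.sign_off(): hands the job in; it is judged then, once.
The state is a dict: "time": time; "qpos": joint angles; "joint_vel": joint speeds; "effort": joint torques, N m; "ee_pos": TCP position; "tool_rot": TCP orientation; "force": force on the tool from outside, world axes, zero at the start; "moment": the same for the moment, N m; "opening": finger opening in m; "grasp_force": force on a finger pad.
Only numpy, scipy, OpenCV 4.12 (cv2) and the standard library are available. Lean on these libraries where they do the work, as an engineer would, in place of code of your own. Each camera call takes 0.05 s, during which the arm holds its last target. There are 200 camera calls.

TASK

Take the drilling jig's carrier by its orange handle and try the three hole positions on the case: centre first the red dot, then the yellow, then the blue under the pointer, stopping for a second at each. Leave the blue dot there, then let go and turn the lock collar clockwise fully home to its red mark. Do not push on the case or touch the pointer, and leave everything else on the bench where it stands.

Things in the scene. Friction and masses are not known exactly. Their poses are not given: they have to be found in the camera images.
- base: Drilling jig: green base plate 340 x 260 x 22 mm fixed to the table; origin on the table straight below the pointer tip, x = along the upper slide, away from the robot, y = along the lower slide, to the left, z up. At its left front a 100 mm wide tongue bears the lock collar.
- carrier: Aluminium carrier plate, top 62 mm above the table, on a two-way slide: +-60 mm along base y, +-50 mm along base x, about 2.5 N friction each, stays where left; at mid-travel the case's centre is under the pointer. Origin at table height below the case's centre; axes as the base's.
- pointer: Fixed pointer of the jig: steel column (25 mm, 312 mm tall) 170 mm behind the needle, a horizontal arm at 290 mm height along base x, and a vertical steel needle, point down. Origin as base.
- pointer_tip (a point): The needle's point, 220 mm above the table, about 14 mm above the dots.
- case: Workpiece: grey instrument case with white lid, 120 (x) x 160 (y) x 55 mm, clamped on two riser blocks on the carrier; moves only with it. Underside 148 mm, lid 203 mm above the table. Its front face is 16 mm behind the axis of the handle post. Origin at table height below its centre; axes as the base's.
- handle (a point): On the axis of the carrier's handle, 88 mm above the table: an orange upright round post, 22 mm across, 62 to 107 mm high, at the carrier's front. Riser blocks begin 60 mm behind it; its sides are free. The case overhangs from 16 mm behind its axis, 60 mm above this point: the gripper must come in leaning back to the robot's side by 25 to 45 degrees. The carrier follows the post.
- red_dot (a point): Centre of the top of the red dot on the lid (all dots 16 mm across, 2.5 mm thick, stuck to the lid): row nearest the robot, 35 mm in front of the case's centre; its place along y differs each time.
- yellow_dot (a point): Centre of the yellow dot: row farthest from the robot, 35 mm behind the case's centre; its y differs each time.
- blue_dot (a point): Centre of the blue dot: middle row; its y differs each time.
- collar (a joint): Angle of the captive lock collar about its upright axis: 0 = free, grows turning clockwise seen from above, stops at 1.4 rad = locked (the red tip of its bar at the red mark on the base; white mark = free). Friction about 0.06 N m, stays where left.
- collar_grip (a point): Grip point of the lock collar, on its axis 88 mm above the table. The collar is a black ring 68 mm across, top at 65 mm, with a yellow upright grip bar across it, 68 mm long, 14 mm thick, from 65 to 95 mm; the bar lies along this point's x axis (red tip at +x), which turns with the collar.
- spray_can: Spray can, red, 66 mm across, 190 mm tall, standing left of the drilling jig, behind the lock collar (about 120 mm from the collar's axis). Bystander; origin at the centre of its underside.
- oil_bottle: Blue oil bottle, 60 mm across, 150 mm tall, standing close to the right side of the jig. Bystander; origin at the centre of its underside.
- tape_roll: Roll of grey tape lying flat, 100 mm across, 45 mm tall, on the table in front of the jig. Bystander; origin at the centre of its underside.
- screw_jar: Amber screw jar, 68 mm across, 70 mm tall, on the table in front of the jig. Bystander; origin at the centre of its underside.
- wire_spool: Black and green wire spool standing on end, 80 mm across, 70 mm tall, to the right. Bystander; origin at the centre of its underside.
- wrench: Steel wrench, 180 mm long, lying on the table to the right. Bystander; origin at the centre of its underside.
- screwdriver: Screwdriver, 200 mm long, lying on the table to the left. Bystander; origin at the centre of its underside.

How it is judged:
On the way, in this order (a step that is already met when the one before it is completed fails the run):
1. Red dot at rest under the pointer (within 5 mm) for half a second (horizontal distance between red_dot and pointer_tip below 0.005 m and linear speed of case below 0.01 m/s), for 0.5 s.
2. Yellow dot at rest under the pointer (within 5 mm) for half a second (horizontal distance between yellow_dot and pointer_tip below 0.005 m and linear speed of case below 0.01 m/s), for 0.5 s.
3. Blue dot at rest under the pointer (within 5 mm) for half a second (horizontal distance between blue_dot and pointer_tip below 0.005 m and linear speed of case below 0.01 m/s), for 0.5 s.
4. lock collar turned fully home (past 1.27 of 1.4 rad) with the blue dot still under the pointer (all of step 3 and value of joint collar above 1.27 rad), for 0.2 s.
At the end, for the whole second after the job is handed in: The blue dot's centre is within 5 mm of the pointer tip seen from above, the carrier is at rest, and the lock collar is turned past 1.27 rad of its 1.4 rad (all of step 4); the robot touches nothing.
It fails at once if the robot pushes on the case with more than 4 N (contact force between any of the arm, the fingers and case above 4 N).
It fails at once if the robot touches the pointer with more than 2 N (contact force between any of the arm, the fingers and pointer above 2 N).
It fails at once if a bystander is shifted more than 25 mm or knocked over (distance of any of spray_can, oil_bottle, tape_roll, screw_jar, wire_spool, wrench, screwdriver from where it was at the start of the episode above 0.025 m or angle between any of spray_can, oil_bottle, tape_roll, screw_jar, wire_spool's own z axis and vertical above 0.5 rad).
It also fails if it takes over 72 s, if anything falls off the work surface, if the arm or the gripper's body presses on something with over 40 N, if the wrist force passes 120 N, or if a joint passes its speed limit or range.

## Working session

There is one attempt and no reset: what is moved stays moved. The work goes in short steps, each a Python script; the robot and the scene stay as the last script left them, time stands still between calls to the robot, and variables do not carry over. Pictures are saved under pics/ and viewed, at most 10 in all, crops included, and the job is handed in when it is done.

```bash
ls; mkdir -p pics; python3 - <<'E'
from rig import robot
import cv2
for n in("side","top"):
    cv2.imwrite(f"pics/{n}0.png",robot.grab_frame(n)[:,:,::-1]); print(n,robot.camera_info(n))
s=robot.get_state();print(s["time"],s["tool_rot"])
E
```

```text
pics
side {'fx': 447.6320461470146, 'fy': 447.6320461470146, 'cx': 260.0938275931248, 'cy': 192.33341230854302, 'rvec': array([ 2.79361427,  0.4830058 , -0.08382119]), 'tvec': array([-0.55528904, -0.16126973,  1.69720586])}
top {'fx': 384.21595157543254, 'fy': 384.21595157543254, 'cx': 254.48558477503755, 'cy': 198.023682962251, 'rvec': array([ 2.19208186, -2.19015741,  0.06702837]), 'tvec': array([-0.01503359,  0.58707441,  1.34385667])}
0.1 [[-9.55106139e-01  2.96263715e-01 -2.71839866e-04]
 [ 2.96263834e-01  9.55105541e-01 -1.07017816e-03]
 [-5.74191953e-05 -1.10267005e-03 -9.99999390e-01]]
```

View pics/side0.png

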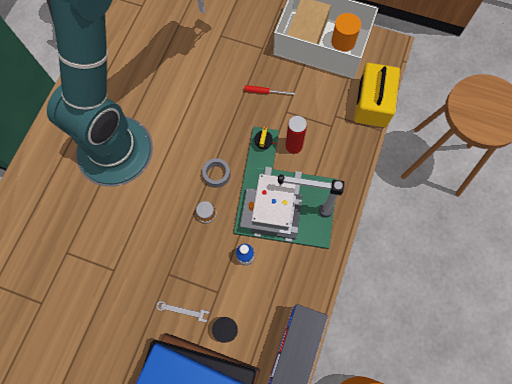

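View pics/top0.png

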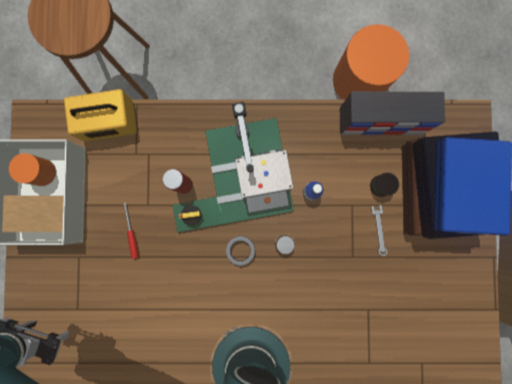

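The top view shows the jig (about 205-290, 120-230), the dots near (261,163-186) and the collar at (190,215). The side view shows the collar at (263,138). I'll enlarge both.

```bash
python3 - <<'E'
import cv2
a=cv2.imread("pics/top0.png")[95:265,165:335]; b=cv2.imread("pics/side0.png")[115:275,195:355]
cv2.imwrite("pics/topc.png",cv2.resize(a,(595,595),interpolation=cv2.INTER_CUBIC))
cv2.imwrite("pics/sidec.png",cv2.resize(b,(600,600),interpolation=cv2.INTER_CUBIC))
E
```

```text
(no output)
```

View pics/topc.png

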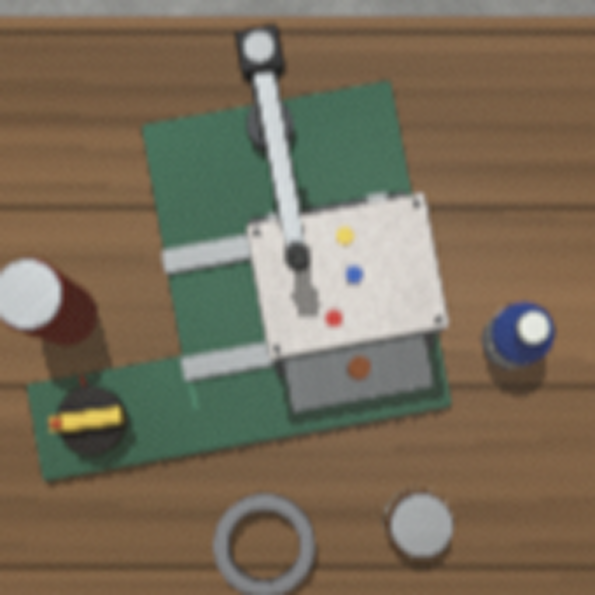

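View pics/sidec.png

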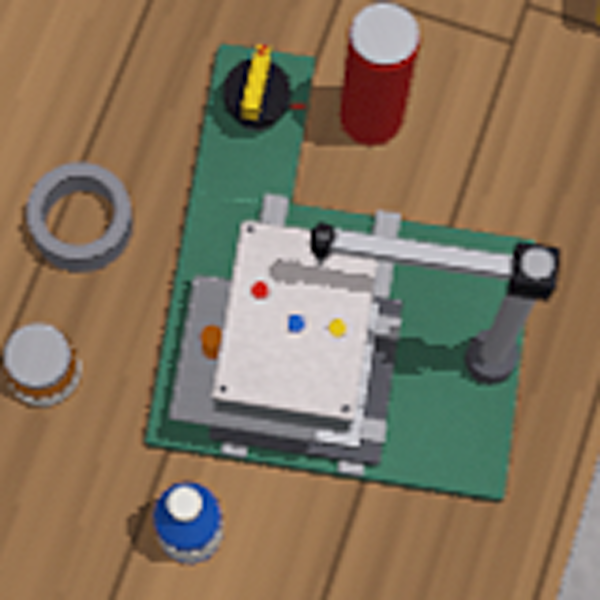

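The top crop shows the dots at red (334,318), yellow (344,236) and blue (354,274), the hub at (298,257), the column top at (259,46), the post at (358,368) and the bar from (50,424) to (121,416). The side crop shows the same layout. Next I'll fit everything to both views.

```bash
cat > h.py <<'E'
import numpy as np,cv2
from scipy.optimize import least_squares
def cam(ci):
    K=np.array([[ci["fx"],0,ci["cx"]],[0,ci["fy"],ci["cy"]],[0,0,1]]);return K,ci["rvec"],ci["tvec"]
def proj(ci,P):
    K,r,t=cam(ci);return cv2.projectPoints(np.atleast_2d(np.array(P,float)),r,t,K,None)[0][:,0]
def ray(ci,px,z):
    K,r,t=cam(ci);R=cv2.Rodrigues(r)[0];d=R.T@np.linalg.inv(K)@[px[0],px[1],1];c=-R.T@t
    return (c+d*(z-c[2])/d[2])[:2]
def dots(im,box):
    """saturation-weighted centroids of red, yellow, blue inside box (x0,y0,x1,y1)"""
    x0,y0,x1,y1=box;f=im[y0:y1,x0:x1].astype(float);r,g,b=f[...,0],f[...,1],f[...,2]
    out={}
    for n,w in dict(red=r-np.maximum(g,b)-40,yellow=np.minimum(r,g)-b-50,blue=b-np.maximum(r,g)-30).items():
        w=np.clip(w,0,None)
        k,lab,st,_=cv2.connectedComponentsWithStats((w>0).astype(np.uint8))
        if k<2: out[n]=None;continue
        s=[w[lab==i].sum() for i in range(1,k)];w=w*(lab==1+int(np.argmax(s)))
        yy,xx=np.mgrid[y0:y1,x0:x1];out[n]=np.array([(w*xx).sum(),(w*yy).sum()])/w.sum()
    return out
E
python3 - <<'E'
from h import *
from rig import robot
I={n:robot.camera_info(n) for n in("top","side")}
im={n:cv2.imread(f"pics/{n}0.png")[:,:,::-1] for n in I}
T=lambda x,y:((x+.5)/3.5-.5+165,(y+.5)/3.5-.5+95)
S=lambda x,y:((x+.5)/3.75-.5+195,(y+.5)/3.75-.5+115)
D={"top":dots(im["top"],(240,155,290,192)),"side":dots(im["side"],(258,185,292,210))}
print(D)
# p: bx,by,yaw,u,v,ry,yy,bly, plate back x, plate left y, collar x,y(base), handle y, dtop(2) ddside(2)
obs=[]
def m(p):
    bx,by,a,u,v,ry,yy,bl,px,py,cx,cy,hy=p[:13];d=dict(red=(u-.035,v+ry,.2055),yellow=(u+.035,v+yy,.2055),blue=(u,v+bl,.2055))
    B=lambda q:[bx+np.cos(a)*q[0]-np.sin(a)*q[1],by+np.sin(a)*q[0]+np.cos(a)*q[1],q[2]]
    L=[]
    for n in d:
        for c in I: L.append((c,D[c][n],d[n],.3,n))
    for (c,px_,q,s,n) in [("top",T(259,46),(.17,0,.312),.6,"col"),("side",S(540,263),(.17,0,.312),.6,"col"),
     ("top",T(298,257),(0,0,.288),.7,"hub"),("side",S(322,240),(0,0,.288),1,"hub"),
     ("top",T(248,226),(u+.06,v+.08,.203),.6,"TL"),("top",T(424,195),(u+.06,v-.08,.203),.6,"TR"),("top",T(447,326),(u-.06,v-.08,.203),.6,"BR"),("top",T(272,356),(u-.06,v+.08,.203),.6,"BL"),
     ("side",S(242,221),(u-.06,v+.08,.203),.6,"sBL"),("side",S(212,402),(u-.06,v-.08,.203),.8,"sBR"),
     ("top",T(145,125),(px,py,.022),.6,"pBL"),("top",T(392,82),(px,py-.26,.022),.6,"pBR"),("top",T(450,408),(px-.34,py-.26,.022),.6,"pFR"),
     ("side",S(503,499),(px,py-.26,.022),.6,"spBR"),("side",S(147,446),(px-.34,py-.26,.022),.6,"spFR"),
     ("top",T(358,368),(u-.076,v+hy,.107),.8,"h"),
     ("top",T(86,420),(cx,cy,.095),.6,"c"),("side",S(259,75),(cx,cy,.095),1.,"c")]: L.append((c,px_,q,s,n))
    out=[]
    for (c,o,q,s,n) in L:
        out.append(((proj(I[c],B(q))[0]+(p[13:15] if c=="top" else p[15:17]))-o)/s)
    m.names=[(l[0],l[4]) for l in L];m.s=[l[3] for l in L]
    return np.concatenate(out+[p[13:17]/0.6,[p[12]/.003]])
x0=np.array([.55,0,.17,0,-.03,0,0,0,.2,.13,-.1,.2,0,0,0,0,0])
r=least_squares(m,x0,loss="soft_l1");p=r.x
print(dict(zip("bx by yaw u v ry yy bl px py cx cy hy".split(),p.round(4))),p[13:].round(2))
e=m(p)[:2*len(m.names)].reshape(-1,2)*np.array(m.s)[:,None]
for n,q in zip(m.names,e): print(n,q.round(2),end=";")
np.save("fit.npy",p)
# collar bar ends, top
for c,q in(("top",T(50,424)),("top",T(121,416)),("side",S(264,46)),("side",S(254,110))): print(c,ray(I[c],q,.095))
E
```

```text
{'top': {'red': array([259.92666006, 185.45688801]), 'yellow': array([263.05177515, 161.84911243]), 'blue': array([265.65936255, 172.93426295])}, 'side': {'red': array([263.81778505, 191.81560284]), 'yellow': array([284.46805819, 201.87160025]), 'blue': array([273.40918367, 200.69183673])}}
{'bx': np.float64(0.6572), 'by': np.float64(0.0005), 'yaw': np.float64(0.1806), 'u': np.float64(-0.0129), 'v': np.float64(-0.0425), 'ry': np.float64(0.0198), 'yy': np.float64(-0.0027), 'bl': np.float64(-0.0045), 'px': np.float64(0.1983), 'py': np.float64(0.1291), 'cx': np.float64(-0.0909), 'cy': np.float64(0.2237), 'hy': np.float64(0.0014)} [ 0.17  0.12  0.11 -0.17]
('top', 'red') [-0.01  0.14];('side', 'red') [0.04 0.04];('top', 'yellow') [-0.01  0.11];('side', 'yellow') [0.11 0.05];('top', 'blue') [-0.01  0.07];('side', 'blue') [0.14 0.05];('top', 'col') [ 0.01 -0.1 ];('side', 'col') [-0.52  0.05];('top', 'hub') [-0.29 -0.21];('side', 'hub') [0.27 0.21];('top', 'TL') [-0.37 -0.3 ];('top', 'TR') [ 0.41 -0.64];('top', 'BR') [1.03 0.08];('top', 'BL') [-0.33  0.82];('side', 'sBL') [ 0.03 -0.14];('side', 'sBR') [-0.29 -0.98];('top', 'pBL') [-1.09 -0.01];('top', 'pBR') [-0.06 -0.54];('top', 'pFR') [ 0.93 -0.18];('side', 'spBR') [-0.01  0.43];('side', 'spFR') [-1.32 -0.84];('top', 'h') [ 0.26 -0.28];('top', 'c') [-0.18 -0.16];('side', 'c') [-0.78  0.38];top [0.52288774 0.23728532]
top [0.5305591  0.16976279]
side [0.52423401 0.23782263]
side [0.5376466  0.17135094]
```

The fit is good to under a pixel. The spray can leaves too little room for the 177 mm gripper body to grip the bar straight on. So I'll push the bar's red end with closed, leaned-back fingers, from the robot's side. First the handle.

```bash
cat >> h.py <<'E'
p=np.load("fit.npy");bx,by,yaw,u0,v0,ry,yy,bl,_,_,cx,cy,hy=p[:13]
Rb=cv2.Rodrigues(np.array([0,0,yaw]))[0];ob=np.array([bx,by,0])
W=lambda x,y,z:ob+Rb@[x,y,z]
def lean(deg):
    s,c=np.sin(np.radians(deg)),np.cos(np.radians(deg));z=np.array([s,0,-c]);y=np.array([0,1.,0])
    return Rb@np.column_stack([np.cross(y,z),y,z])
GOAL=dict(red=(.035,-ry),yellow=(-.035,-yy),blue=(0,-bl))
E
python3 - <<'E'
from h import *
from rig import robot
R=lean(35);H=W(u0-.076,v0+hy,.088);A=H-.13*R[:,2]
for q in [A,H]+[W(g[0]-.076,g[1]+hy,.088) for g in GOAL.values()]: print(q.round(3),robot.ik(q,R) is not None)
Q=lean(33);print([robot.ik(W(cx+a,cy+b,.092),Q) is not None for a,b in((-.03,.027),(.03,.03))])
robot.move_ptp(A,R);robot.move_linear(H,velocity=.1)
s=robot.get_state();print(s["time"],s["ee_pos"],s["force"])
robot.gripper_to(0.0)
s=robot.get_state();print(s["time"],s["opening"],s["grasp_force"],s["force"])
for n in("side","top"): cv2.imwrite(f"pics/{n}1.png",robot.grab_frame(n)[:,:,::-1])
a=cv2.imread("pics/top1.png")[95:265,165:335]; b=cv2.imread("pics/side1.png")[115:275,195:355]
cv2.imwrite("pics/c1.png",np.hstack([cv2.resize(a,(400,400)),cv2.resize(b,(400,400))]))
E
```

```text
[ 0.504 -0.069  0.194] True
[ 0.577 -0.056  0.088] True
[ 0.62  -0.025  0.088] True
[ 0.547 -0.015  0.088] True
[ 0.581 -0.007  0.088] True
[True, True]Traceback (most recent call last):
  File "<stdin>", line 6, in <module>
rig.PlanningError: the arm cannot follow that straight line within its joint ranges
```

```bash
python3 - <<'E'
from h import *
from rig import robot
s=robot.get_state();print(s["time"],s["ee_pos"].round(3),np.round(s["qpos"],2))
H=W(u0-.076,v0+hy,.088)
F=np.diag([-1,-1,1.])
for d in(27,30,35,40):
  for f in(0,1):
    R=lean(d)@(F if f else np.eye(3))
    for g in [H-.13*R[:,2],H]+[W(g[0]-.076,g[1]+hy,.088) for g in GOAL.values()]:
        q=robot.ik(g,R);print(d,f,None if q is None else np.round(q,2))
E
```

```text
2.7 [ 0.504 -0.069  0.195] [-0.78 -0.15  0.96  2.37 -0.33  0.3   2.25]
27 0 [-0.67 -0.04  0.83  2.23 -0.26  0.51  2.13]
27 0 [-0.18  0.31  0.35  2.21 -0.92  0.31  2.72]
27 0 [-0.47  0.41  0.62  2.13 -1.06  0.39  2.75]
27 0 [-0.28  0.25  0.35  2.29 -0.87  0.24  2.6 ]
27 0 [-0.63  0.37  0.75  2.22 -1.15  0.38  2.82]
27 1 [ 0.36  0.   -0.19  2.21 -0.33  0.51 -0.97]
27 1 [-0.49  0.37  0.71  2.21 -1.16  0.41 -0.21]
27 1 [-0.55  0.43  0.71  2.13 -1.14  0.43 -0.33]
27 1 [-0.6   0.3   0.71  2.29 -1.13  0.33 -0.3 ]
27 1 [-0.6   0.36  0.71  2.22 -1.13  0.36 -0.35]
30 0 [-0.71 -0.08  0.88  2.29 -0.28  0.43  2.16]
30 0 [ 0.15  0.29 -0.01  2.23 -0.92  0.19  2.76]
30 0 [-0.21  0.36  0.31  2.16 -1.07  0.26  2.8 ]
30 0 [ 1.    0.44 -1.09  2.29  1.23  0.29  0.66]
30 0 [ 0.81  0.43 -0.91  2.22  1.1   0.25  0.76]
30 1 [ 1.34  0.   -1.13  2.24 -0.45  0.45 -0.81]
30 1 [-0.01  0.29  0.17  2.24 -1.08  0.23 -0.24]
30 1 [-0.24  0.36  0.35  2.16 -1.1   0.27 -0.32]
30 1 [ 1.    0.44 -1.09  2.29  1.23  0.29 -2.48]
30 1 [-0.29  0.3   0.35  2.25 -1.15  0.22 -0.28]
35 0 [-0.78 -0.15  0.96  2.37 -0.33  0.3   2.25]

[... 191 characters left out ...]
.25]
35 1 [-0.78 -0.15  0.96  2.37 -0.33  0.3   2.25]
35 1 [ 1.09  0.52 -1.08  2.27  1.57  0.23 -2.68]
35 1 [ 0.97  0.6  -1.08  2.19  1.56  0.34 -2.71]
35 1 [-0.1   0.24  0.17  2.38  4.32  0.19  0.58]
35 1 None
40 0 [-0.72 -0.17  0.95  2.46 -0.78  0.2   2.74]
40 0 [ 1.11  0.53 -1.06  2.33  2.23  0.23 -0.16]
40 0 [ 0.99  0.6  -1.07  2.25  2.02  0.31  0.01]
40 0 [ 1.03  0.46 -1.06  2.41  2.38  0.27 -0.43]
40 0 [ 0.98  0.53 -1.07  2.34  2.19  0.31 -0.23]
40 1 [ 0.29 -0.06 -0.01  2.43 -1.17  0.31 -0.05]
40 1 [ 0.52  0.33 -0.38  2.34  3.81  0.2   1.25]
40 1 [ 0.1   0.35 -0.01  2.27  3.96  0.23  0.98]
40 1 [ 1.03  0.46 -1.06  2.41  2.38  0.27  2.71]
40 1 [ 0.84  0.44 -0.89  2.34  2.45  0.23  2.6 ]
```

The start is in a bad redundancy branch. I'll identify the arm's kinematics from free IK queries so I can choose a good branch myself.

```bash
cat > fk.py <<'E'
import numpy as np
from scipy.spatial.transform import Rotation as Ro
LO=np.array([-2.81,-.39,-1.27,.06,-1.19,.19,-2.82]);HI=np.array([2.81,2.02,1.25,2.57,4.33,2,2.82])
def chain(q,sg):
    R=np.eye(3);out=[R]
    for i in range(7):
        R=R@Ro.from_euler("zyzyzyz"[i],sg[i]*q[i]).as_matrix();out.append(R)
    return out
E
python3 - <<'E'
from h import *
from fk import *
from rig import robot
import itertools
rng=np.random.default_rng(0);Q=[];P=[];Rs=[]
while len(Q)<40:
    pos=[rng.uniform(.4,.7),rng.uniform(-.3,.3),rng.uniform(.1,.4)];R=Ro.from_euler("zyx",[rng.uniform(-2,2),np.pi+rng.uniform(-.6,.6),rng.uniform(-.5,.5)]).as_matrix()
    q=robot.ik(pos,R)
    if q is not None: Q.append(q);P.append(pos);Rs.append(R)
P=np.array(P);best=[]
for sg in itertools.product([1,-1],repeat=7):
    if sg[1]<0: continue
    C=[chain(q,sg) for q in Q]
    M=[c[7].T@R for c,R in zip(C,Rs)];Mm=Ro.from_matrix(M).mean();er=np.mean([(Mm.inv()*Ro.from_matrix(m)).magnitude() for m in M])
    best.append((er,sg,Mm))
best.sort(key=lambda b:b[0]);er,sg,Mm=best[0];print([(b[0],b[1]) for b in best[:3]],Mm.as_rotvec())
A=np.vstack([np.hstack(chain(q,sg)) for q in Q]);x,res,_,_=np.linalg.lstsq(A,P.ravel(),rcond=1e-8)
print(x.reshape(8,3).round(4),np.abs(A@x-P.ravel()).max())
np.savez("kin.npz",sg=sg,x=x,M=Mm.as_matrix())
E
```

```text
[(np.float64(7.27652562525878e-12), (-1, 1, -1, 1, -1, 1, -1)), (np.float64(0.5992853100790498), (1, 1, -1, 1, -1, 1, -1)), (np.float64(0.6179648577800956), (-1, 1, -1, -1, 1, -1, -1))] [1.99398310e-12 2.87150781e-12 1.57079633e+00]
[[-0.000e+00  0.000e+00  1.446e-01]
 [ 0.000e+00 -7.200e-03  1.446e-01]
 [-0.000e+00 -7.200e-03  2.509e-01]
 [-0.000e+00 -7.900e-03  2.509e-01]
 [ 0.000e+00 -7.900e-03  2.349e-01]
 [-0.000e+00 -2.000e-04  2.349e-01]
 [-0.000e+00 -2.000e-04  1.729e-01]
 [ 0.000e+00  0.000e+00  1.729e-01]] 2.402583687555193e-11
```

```bash
cat >> fk.py <<'E'
_k=np.load("kin.npz");_sg,_x,_M=_k["sg"],_k["x"].reshape(8,3),_k["M"]
from scipy.optimize import least_squares
def fk(q):
    C=chain(q,_sg);return sum(c@v for c,v in zip(C,_x)),C[7]@_M
def elbow(q):
    C=chain(q,_sg);return sum(C[i]@_x[i] for i in range(4)),sum(C[i]@_x[i] for i in range(6))
MID=(LO+HI)/2;HW=(HI-LO)/2;m_=.05
def solve(pos,R,q0,w=.01):
    def f(q):
        p,r=fk(q);return np.concatenate([10*(p-pos),Ro.from_matrix(R.T@r).as_rotvec()*3,w*(q-q0),.01*np.clip((np.abs(q-MID)-HW+.15),0,None)])
    q=least_squares(f,np.clip(q0,LO+m_,HI-m_),bounds=(LO+m_,HI-m_)).x
    q=least_squares(lambda z:np.concatenate([10*(fk(z)[0]-pos),Ro.from_matrix(R.T@fk(z)[1]).as_rotvec()*3,1e-5*(z-q)]),q,bounds=(LO+.01,HI-.01),xtol=1e-12,ftol=1e-12).x
    p,r=fk(q);return q,np.linalg.norm(p-pos)+.1*Ro.from_matrix(R.T@r).magnitude()
def margin(q): return np.min(HW-np.abs(q-MID))
E
cat > plan.py <<'E'
from h import *
from fk import *
import pickle
rng=np.random.default_rng(1);best=(-1,)
hp=lambda g:W(g[0]-.076,g[1]+hy,.088)
F=np.diag([-1,-1,1.]);res={}
for d in(27,31,35):
  for f in(0,1):
    R=lean(d)@(F if f else np.eye(3));H=hp((u0,v0));B=hp(GOAL["blue"]);back=R[:,2]
    pts=[H,hp(GOAL["red"]),hp(GOAL["yellow"]),B,B-.06*back,B-.12*back,H,H-.04*back,H-.08*back,H-.12*back]
    top=(-1,)
    for k in range(25):
        q=rng.uniform(LO,HI);q[1]=rng.uniform(.1,.7);q[3]=2.2;q[5]=.3
        qs=[];mn=9
        for i,pt in enumerate(pts):
            if i==6:q=qs[0]
            q2,e=solve(pt,R,q,.001 if i==0 else .01)
            if e>1e-4 or (i and np.abs(q2-q).max()>.8): mn=-1;break
            q=q2;qs.append(q);mn=min(mn,margin(q))
        if mn>top[0]: top=(mn,d,f,qs)
    print(d,f,round(top[0],3))
    if top[0]>best[0]: best=top
print(best[1:3])
for q in best[3]: print(q.round(2),elbow(q)[0].round(2),elbow(q)[1].round(2))
pickle.dump(best,open("best.pkl","wb"))
E
time timeout 500 python3 plan.py
```

```text
27 0 0.05
27 1 0.094
31 0 -1
31 1 -1
35 0 -1
35 1 -1
(27, 1)
[-0.34  0.33  0.53  2.21 -1.05  0.35 -0.31] [0.16 0.03 0.77] [ 0.42 -0.08  0.4 ]
[-0.42  0.4   0.56  2.12 -1.02  0.37 -0.43] [0.18 0.06 0.75] [ 0.47 -0.05  0.4 ]
[-0.46  0.27  0.55  2.29 -1.02  0.28 -0.4 ] [0.13 0.04 0.77] [ 0.39 -0.04  0.4 ]
[-0.48  0.33  0.56  2.22 -1.02  0.31 -0.44] [0.15 0.05 0.77] [ 0.43 -0.04  0.4 ]
[-0.68  0.18  0.77  2.24 -0.67  0.38 -0.75] [0.08 0.04 0.78] [ 0.4  -0.04  0.45]
[-0.67 -0.02  0.71  2.24 -0.21  0.46 -1.18] [ 0.   -0.02  0.79] [ 0.37 -0.05  0.5 ]
[-0.34  0.33  0.53  2.21 -1.05  0.35 -0.31] [0.16 0.03 0.77] [ 0.42 -0.08  0.4 ]
[-0.44  0.23  0.65  2.23 -0.85  0.4  -0.49] [0.11 0.03 0.78] [ 0.4  -0.09  0.43]
[-0.53  0.12  0.74  2.23 -0.61  0.44 -0.7 ] [0.06 0.01 0.79] [ 0.39 -0.09  0.47]
[-0.54 -0.    0.72  2.23 -0.34  0.49 -0.95] [ 0.01 -0.02  0.79] [ 0.37 -0.09  0.5 ]
real	1m13.195s
user	1m13.498s
sys	0m0.209s
```

```bash
cat >> h.py <<'E'
def go(robot,pos,R,step=.02,dry=None):
    """straight TCP path by joint waypoints staying in the present branch"""
    from fk import fk,solve
    q=np.array(robot.get_state()["qpos"]) if dry is None else dry
    p0=fk(q)[0];n=max(1,int(np.ceil(np.linalg.norm(pos-p0)/step)));Q=[]
    for k in range(1,n+1):
        q2,e=solve(p0+(pos-p0)*k/n,R,q);assert e<2e-4 and np.abs(q2-q).max()<.6,(k,n,e,q2-q)
        dev=np.linalg.norm(fk((q+q2)/2)[0]-(p0+(pos-p0)*(k-.5)/n));assert dev<.004,dev
        q=q2;Q.append(q)
    if dry is None:
        for z in Q: robot.goto_joints(z)
    return q
def shot(robot,tag):
    im={n:robot.grab_frame(n) for n in("top","side")}
    for n in im: cv2.imwrite(f"pics/{n}{tag}.png",im[n][:,:,::-1])
    a=im["top"][95:265,165:335,::-1];b=im["side"][115:275,195:355,::-1]
    cv2.imwrite(f"pics/c{tag}.png",np.hstack([cv2.resize(a,(400,400)),cv2.resize(b,(400,400))]));return im
E
python3 - <<'E'
from h import *
import pickle
from rig import robot
d,f,qs=pickle.load(open("best.pkl","rb"))[1:]
R=lean(27)@np.diag([-1,-1,1.]);H=W(u0-.076,v0+hy,.088)
robot.goto_joints(qs[9]);print(robot.get_state()["ee_pos"],robot.get_state()["time"])
for q in(qs[8],qs[7],qs[6]): robot.goto_joints(q)
s=robot.get_state();print(s["time"],s["ee_pos"],H,s["force"])
robot.gripper_to(0.0)
s=robot.get_state();print(s["time"],s["opening"],s["grasp_force"],s["force"])
shot(robot,1)
E
```

```text
[ 0.52359279 -0.06575739  0.19493735] 5.5083
6.55 [ 0.57684707 -0.05651357  0.08908904] [ 0.577182   -0.05594954  0.088     ] [ 0.58108688 -0.05403534  0.36778864]
7.6917 0.020159679773880723 30.00049352645874 [-1.28416718  1.11050289  0.84866664]
```

View pics/c1.png

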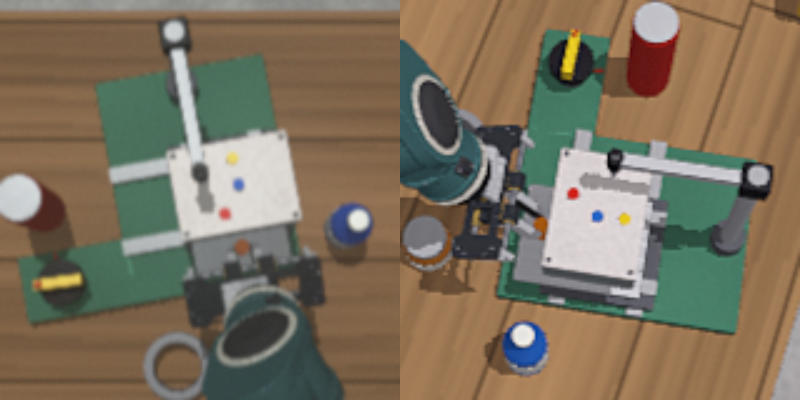

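The post is gripped (opening 20 mm), with the case clear and all dots visible in both views. Now red.

```bash
cat >> h.py <<'E'
def carrier(robot,im,g):
    """(u,v) of the carrier from the dots seen in both views, starting from guess g"""
    off=dict(red=(-.035,ry),yellow=(.035,yy),blue=(0,bl));E=[]
    for c,b in(("top",p[13:15]),("side",p[15:17])):
        ci=robot.camera_info(c);P={n:proj(ci,W(g[0]+o[0],g[1]+o[1],.2055))[0]+b for n,o in off.items()}
        for n,q in P.items():
            x,y=q.round().astype(int);d=dots(im[c],(x-6,y-6,x+7,y+7))[n]
            if d is None: continue
            w=Rb.T@np.append(ray(ci,d-b,.2055)-ob[:2],0);E.append((w[:2]-off[n]-g))
            print(c,n,(E[-1]*1000).round(1),end="; ")
    print();return g+np.median(E,axis=0)
def step(robot,name,tag):
    R=lean(27)@np.diag([-1,-1,1.]);g=np.array(GOAL[name])
    now=np.load("uv.npy")
    for k in range(2):
        t=robot.get_state()["ee_pos"];T=t+Rb@[*(g-now),0];T[2]=.0885
        go(robot,T,R);robot.pause(.3)
        im=shot(robot,tag+str(k));now=carrier(robot,im,g);print(name,"err mm",(1000*(now-g)).round(2))
        np.save("uv.npy",now)
        if np.linalg.norm(now-g)<.0012: break
    robot.pause(1);s=robot.get_state();print(s["time"],s["ee_pos"],s["force"],s["opening"])
E
python3 - <<'E'
from h import *
from rig import robot
im={n:cv2.imread(f"pics/{n}1.png")[:,:,::-1] for n in("top","side")}
n=carrier(robot,im,np.array([u0,v0]));print(n,u0,v0);np.save("uv.npy",n)
step(robot,"red","r")
E
```

```text
top red [ 0.4 -0.9]; top yellow [ 0.4 -1.1]; top blue [ 0.1 -1. ]; side red [-0.1 -0.4]; side yellow [-0.5 -0.7]; side blue [-0.2 -1.1]; 
[-0.01290631 -0.04341841] -0.012899803005433436 -0.0424696022718581
top red [-4.7 -0.4]; top yellow [-0.9 -0.2]; top blue [-0.8 -0.1]; side red [-1.  -0.1]; side yellow [-1.4  0. ]; side blue [-1.2  0. ]; 
red err mm [-1.1  -0.07]
9.9417 [ 0.61980369 -0.02411002  0.08832758] [ -2.3913902    0.16975232 -16.408154  ] 0.02068275045457409
```

```bash
python3 - <<'E'
from h import *
from rig import robot
im=cv2.imread("pics/sider0.png");t=cv2.imread("pics/topr0.png")
for i,c in((im,"side"),(t,"top")):
    q=proj(robot.camera_info(c),W(0,0,.22))[0]+(p[15:17] if c=="side" else p[13:15]);print(c,q)
    x,y=q.round().astype(int);a=cv2.resize(i[y-20:y+20,x-20:x+20],(400,400),interpolation=cv2.INTER_CUBIC)
    cv2.circle(a,tuple(int(v) for v in ((q-[x-20,y-20]+.5)*10)),4,(255,0,255),1);
    if c=="side":A=a
cv2.imwrite("pics/z.png",np.hstack([A,a]))
E
```

```text
side [279.95313497 186.02499405]
top [249.78330834 170.98605245]
```

View pics/z.png

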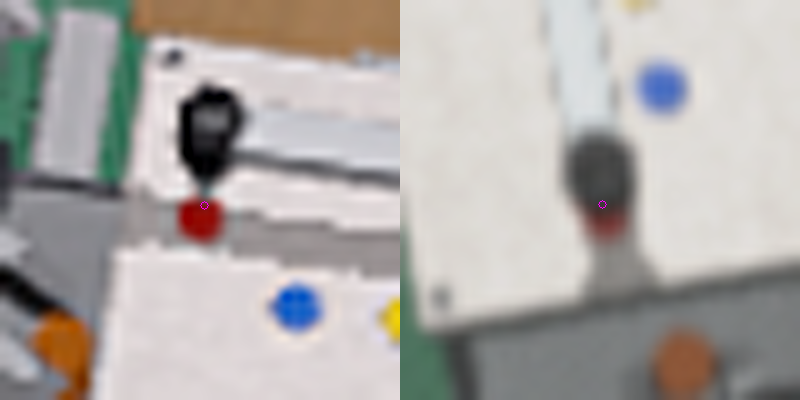

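The side view shows the needle ending at the predicted tip (204,205), just above the red dot (201,219). That agrees with the fit, so on to yellow and blue.

```bash
python3 - <<'E'
from h import *
from rig import robot
step(robot,"yellow","y")
step(robot,"blue","b")
E
```

```text
top red [-12.8 -17.4]; 
yellow err mm [-12.79 -17.35]
top red [-12.9 -17.3]; 
yellow err mm [-12.92 -17.33]
13.2417 [0.55768223 0.00501092 0.08850594] [0.41275428 0.33216838 0.38960933] 0.0004905622718761381
top red [-2.  -7.7]; top yellow [ -3.5 -14.2]; top blue [ -3.  -10.8]; side red [-2.4 -7.5]; side yellow [-2.8 -7.6]; side blue [-2.5 -7.9]; 
blue err mm [-2.65 -7.84]
top red [-2.  -7.7]; top yellow [ -3.6 -14.2]; top blue [ -3.  -10.9]; side red [-2.4 -7.5]; side yellow [-2.8 -7.6]; side blue [-2.5 -7.9]; 
blue err mm [-2.65 -7.85]
16.0417 [0.60242994 0.04032508 0.08850295] [ 0.51977419  0.70924347 -0.34437064] 0.0004248999277038514
```

The gripper slipped off the post on the way to yellow. I'll look before mending it.

```bash
python3 - <<'E'
from h import *
from rig import robot
shot(robot,"s")
s=robot.get_state();print(s["time"],np.round(s["qpos"],2),s["ee_pos"],W(-.0027-.076,-.0123+hy,.088))
print(Rb.T@(s["ee_pos"]-ob))
E
```

```text
16.1417 [-0.63  0.38  0.63  2.17 -0.99  0.31 -0.58] [0.60241313 0.04033339 0.08849569] [ 0.58179558 -0.02443835  0.088     ]
[-0.04678107  0.04907215  0.08849569]
```

View pics/cs.png

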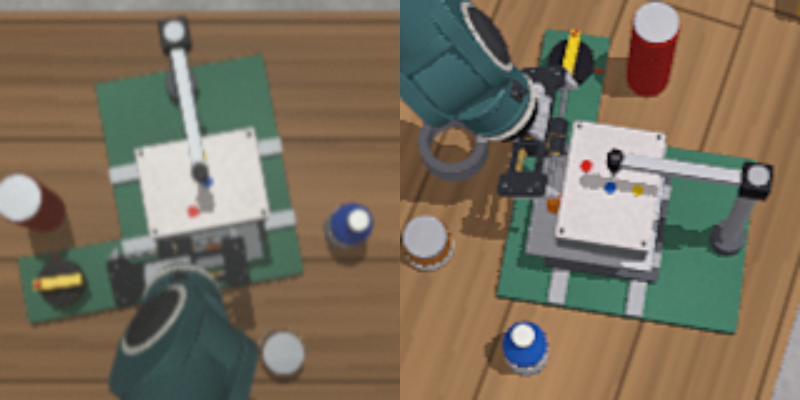

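The fingers are closed, left of the post, and the carrier is off blue by about 8 mm. I'll back out along the tool axis, re-measure and re-grip, then use slow straight moves.

```bash
python3 - <<'E'
from h import *
from rig import robot
R=lean(27)@np.diag([-1,-1,1.])
t=robot.get_state()["ee_pos"]
go(robot,t-.11*R[:,2],R);robot.gripper_to(.09)
im=shot(robot,"t");n=carrier(robot,im,np.array([-.0027,-.0033]));print(n);np.save("uv.npy",n)
H=W(n[0]-.076,n[1]+hy,.087)
go(robot,H-.10*R[:,2],R,.04)
s=robot.get_state();print(s["time"],np.round(s["qpos"],2),s["force"])
try:
    robot.move_linear(H,velocity=.1)
except robot.PlanningError as e: print(e);go(robot,H,R)
robot.pause(.2);s=robot.get_state();print(s["time"],s["ee_pos"]-H,s["force"],np.abs(s["tool_rot"]-R).max())
robot.gripper_to(0.0)
s=robot.get_state();print(s["time"],s["opening"],s["grasp_force"],s["force"],s["ee_pos"]-H)
im=shot(robot,"g");n=carrier(robot,im,n);print(n);np.save("uv.npy",n)
a=[cv2.resize(im[c][y-30:y+30,x-30:x+30,::-1],(400,400),interpolation=cv2.INTER_CUBIC) for c in im for x,y in [proj(robot.camera_info(c),H)[0].round().astype(int)]]
cv2.imwrite("pics/g2.png",np.hstack(a))
E
```

```text
top red [0.7 0. ]; top yellow [-1.2 -6.3]; top blue [-0.4 -3.1]; side red [0.3 0.3]; side yellow [-0.1  0.2]; side blue [ 0.2 -0.2]; 
[-0.00264436 -0.00337778]
19.7167 [-0.99  0.07  1.1   2.25 -0.45  0.44 -0.93] [ 0.29630079 -0.19150597  0.13800329]
21.0667 [0.00011903 0.00024996 0.00041222] [ 0.10059689  0.42086346 -0.45396841] 0.0005664246464009426
22.1583 0.02042832303131934 30.000607073307037 [-1.08373061  0.85914961  1.14436329] [-6.88236795e-05  1.26185858e-04 -1.66288948e-05]
top red [ 0.9 -1.2]; top yellow [ 0.1 -6.5]; top blue [-0.3 -3.9]; side red [ 0.1 -0.6]; side yellow [-0.2 -1.5]; side blue [ 0.1 -1.6]; 
[-0.00254658 -0.00492808]
```

View pics/g2.png

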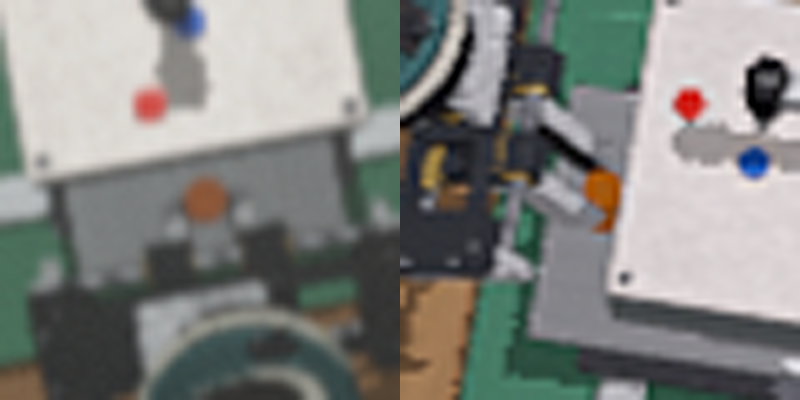

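The pads straddle the post and the dots are clear, and straight moves now work in this branch. Moving slowly to yellow.

```bash
cat >> h.py <<'E'
def slow(robot,T,v=.04):
    R=lean(27)@np.diag([-1,-1,1.])
    try: robot.move_linear(T,velocity=v)
    except robot.PlanningError as e: print(e);go(robot,T,R,.005)
def step2(robot,name,tag,tol=.0015):
    g=np.array(GOAL[name]);now=np.load("uv.npy")
    t=robot.get_state()["ee_pos"];n=max(1,int(np.ceil(np.linalg.norm(g-now)/.025)))
    for k in range(1,n+1):
        T=t+Rb@[*((g-now)*k/n),0]
        slow(robot,T);s=robot.get_state();print(round(s["time"],2),s["force"].round(1),round(s["opening"],4))
        if s["opening"]<.018: print("LOST");return
    robot.pause(.3);im=shot(robot,tag);n=carrier(robot,im,g);np.save("uv.npy",n);print(name,"err mm",(1000*(n-g)).round(2))
E
python3 - <<'E'
from h import *
from rig import robot
step2(robot,"yellow","y2")
E
```

```text
22.82 [-1.5 -2.7  0.2] 0.0203
23.39 [-1.9 -0.5  0.8] 0.0205
top red [0.5 0.9]; top blue [0.8 0.8]; side red [0.2 0.9]; side yellow [0.2 0.3]; side blue [0.  0.7]; 
yellow err mm [0.25 0.77]
```

```bash
python3 - <<'E'
from h import *
from rig import robot
robot.pause(1)
step2(robot,"blue","b2")
robot.pause(.8)
if np.linalg.norm(np.load("uv.npy")-GOAL["blue"])>.0012: step2(robot,"blue","b3")
print(robot.get_state()["time"])
# collar dry plan
Q=lean(27)@np.diag([-1,-1,1.])
from fk import *
q0=np.array(robot.get_state()["qpos"])
q=go(robot,robot.get_state()["ee_pos"]-.11*Q[:,2],Q,.03,dry=q0);print(q.round(2))
A=W(cx-.035,cy+.027,.092)-.09*Q[:,2]
q=go(robot,A,Q,.03,dry=q);print(q.round(2),margin(q))
for a,b in((-.035,.027),(0,.035),(.03,.035)):
    q=go(robot,W(cx+a,cy+b,.092),Q,.03,dry=q);print(q.round(2),margin(q))
E
```

```text
25.38 [ 3.5 -2.1 -3. ] 0.0207
25.96 [ 2.8 -2.  -3.3] 0.0207
top red [0.5 0.1]; side red [-0.2  0.4]; side yellow [-0.3  1.3]; side blue [-0.2 -0.3]; 
blue err mm [-0.21  0.25]
27.1583
[-0.98  0.01  1.04  2.25 -0.28  0.44 -1.1 ]
[-1.12 -0.02  0.46  2.32  0.5   0.47 -2.45] 0.25491854583716034
[-0.82  0.22  0.22  2.3   0.63  0.24 -2.58] 0.04995914379904853
[-0.74  0.27  0.16  2.22  0.57  0.26 -2.51] 0.06669007571987606
[-0.67  0.32  0.11  2.15  0.53  0.27 -2.44] 0.08067407756329326
```

Blue is within 0.3 mm. Next: release, back out, close the fingers and push the collar's red end round.

```bash
cat > col.py <<'E'
from h import *
def centre(th,extra=0,r=.026):
    th=np.radians(th);d=.007+.0095*abs(np.sin(th))+.0125*abs(np.cos(th))+extra
    return W(cx+r*np.cos(th)-d*np.sin(th),cy+r*np.sin(th)+d*np.cos(th),.092)
E
python3 - <<'E'
from col import *
from rig import robot
Q=lean(27)@np.diag([-1,-1,1.])
robot.gripper_to(.06);t=robot.get_state()["ee_pos"]
slow(robot,t-.11*Q[:,2],.12)
im=shot(robot,"rel");n=carrier(robot,im,np.array(GOAL["blue"]));print("err",(1e3*(n-GOAL["blue"])).round(2))
robot.gripper_to(0)
S=centre(90,.012)
go(robot,S-.09*Q[:,2],Q,.04);print(robot.get_state()["time"])
go(robot,S,Q,.02);s=robot.get_state();print(s["time"],s["force"],s["ee_pos"]-S)
E
```

```text
top red [0.5 0.1]; side red [-0.2  0.4]; side yellow [-0.3  1.3]; side blue [-0.2 -0.2]; 
err [-0.23  0.25]
32.675
34.2167 [-1.34407114  0.4653511   0.25856543] [ 0.00020903 -0.00056788  0.00082069]
```

```bash
python3 - <<'E'
from col import *
from rig import robot
Q=lean(27)@np.diag([-1,-1,1.])
for th in(90,75,60,45,30,20):
    go(robot,centre(th),Q,.02);s=robot.get_state();print(th,round(s["time"],2),s["force"].round(1))
    if np.linalg.norm(s["force"])>25: break
im=shot(robot,"k")
a=[cv2.resize(im[c][y-30:y+30,x-30:x+30,::-1],(400,400),interpolation=cv2.INTER_CUBIC) for c in im for x,y in [proj(robot.camera_info(c),W(cx,cy,.095))[0].round().astype(int)]]
cv2.imwrite("pics/k2.png",np.hstack(a))
E
```

```text
90 34.47 [-0.4  0.2 -0.6]
75 34.72 [-0.1 -0.4 -0.4]
60 34.97 [ 0.  -0.1  0.7]
45 35.22 [ 0.1 -0.  -0.2]
30 35.47 [ 0.4 -0.  -0. ]
20 35.72 [-0.4  0.1 -0.1]
```

View pics/k2.png

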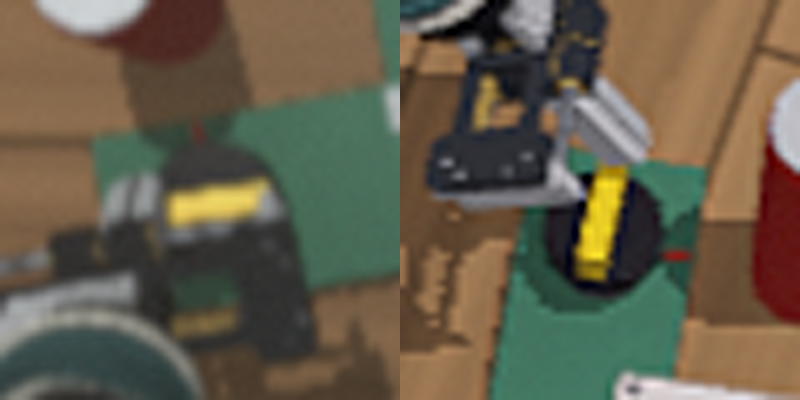

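The picture shows the bar still at its start and the fingers apparently open around its ends. Checking the state.

```bash
python3 - <<'E'
from col import *
from rig import robot
s=robot.get_state();Q=lean(27)@np.diag([-1,-1,1.])
print(s["opening"],s["grasp_force"],s["ee_pos"],centre(20),Rb.T@(s["ee_pos"]-ob)-[cx,cy,0],"\n",(Rb.T@s["tool_rot"]).round(3),"\n",(Rb.T@Q).round(3))
im={c:robot.grab_frame(c) for c in("top","side")}
for c in im: print(c,proj(robot.camera_info(c),s["ee_pos"])[0],proj(robot.camera_info(c),W(cx,cy,.095))[0])
E
```

```text
0.0005343221107776245 0.0 [0.53863493 0.23630206 0.09195484] [0.53897459 0.23634711 0.092     ] [0.01656692 0.0295781  0.09195484] 
 [[ 0.891 -0.     0.454]
 [-0.    -1.    -0.   ]
 [ 0.454  0.    -0.891]] 
 [[ 0.891 -0.     0.454]
 [-0.    -1.     0.   ]
 [ 0.454  0.    -0.891]]
top [179.46076414 211.08375486] [188.86510137 214.3637872 ]
side [268.64291099 128.84072224] [262.81240856 135.18549025]
```

```bash
cat > bar.py <<'E'
from h import *
def bar(robot,im):
    for c,b in(("top",p[13:15]),("side",p[15:17])):
        ci=robot.camera_info(c);x,y=(proj(ci,W(cx,cy,.09))[0]+b).round().astype(int)
        f=im[c][y-14:y+15,x-14:x+15].astype(int);r,g,bl_=f[...,0],f[...,1],f[...,2]
        for n,m in(("yellow",np.minimum(r,g)-bl_>70),("red",(r-g>60)&(r-bl_>50))):
            pts=[(Rb.T@np.append(ray(ci,(x-14+j-b[0],y-14+i-b[1]),.095)-ob[:2],0))[:2]-[cx,cy] for i,j in zip(*np.nonzero(m))]
            if len(pts)<2: print(c,n,len(pts));continue
            P=np.array(pts);P=P[np.linalg.norm(P,axis=1)<.045] if n=="yellow" else P
            w,V=np.linalg.eigh(np.cov(P.T));v=V[:,1];s=(P-P.mean(0))@v
            print(c,n,len(P),"cen",(P.mean(0)*1e3).round(1),"ang",np.degrees(np.arctan2(v[1],v[0])).round(1)%180,"ext",((s.max()-s.min())*1e3).round(0), "w",(np.ptp((P-P.mean(0))@V[:,0])*1e3).round(0))
E
python3 - <<'E'
from bar import *
from rig import robot
for t in("0","rel","k"):
    print(t);bar(robot,{c:cv2.imread(f"pics/{c}{t}.png")[:,:,::-1] for c in("top","side")})
E
```

```text
0
top yellow 73 cen [ 0.2 -3.7] ang 86.8 ext 54.0 w 15.0
top red 4 cen [ 1.7 28.6] ang 36.69999999999999 ext 5.0 w 5.0
side yellow 87 cen [ 0.8 -7.5] ang 88.4 ext 75.0 w 18.0
side red 9 cen [15.5 10.7] ang 129.0 ext 74.0 w 7.0
rel
top yellow 74 cen [ 0.3 -4. ] ang 87.5 ext 54.0 w 15.0
top red 4 cen [ 1.7 28.6] ang 36.69999999999999 ext 5.0 w 5.0
side yellow 88 cen [ 0.7 -7.2] ang 88.7 ext 75.0 w 18.0
side red 9 cen [15.5 10.7] ang 129.0 ext 74.0 w 7.0
k
top yellow 52 cen [ 0.7 -5.9] ang 88.3 ext 41.0 w 14.0
top red 0
side yellow 80 cen [  0.7 -10.6] ang 88.2 ext 65.0 w 18.0
side red 3 cen [ 44.  -24.5] ang 9.199999999999989 ext 7.0 w 0.0
```

```bash
python3 - <<'E'
from bar import *
from rig import robot
s=robot.get_state();t=s["ee_pos"];R=s["tool_rot"];a=[]
for c,b in(("top",p[13:15]),("side",p[15:17])):
    ci=robot.camera_info(c);im=cv2.imread(f"pics/{c}k.png");x,y=(proj(ci,W(cx,cy,.095))[0]+b).round().astype(int);h=20;k=400/(2*h)
    z=cv2.resize(im[y-h:y+h,x-h:x+h],(400,400),interpolation=cv2.INTER_CUBIC)
    for P,col in [(t,(255,0,255)),(t+.019*R[:,2],(255,255,0)),(t-.05*R[:,2],(0,255,0))]+[(W(cx+i*.007,cy+j*.034,.095),(255,255,255)) for i in(1,-1) for j in(1,-1)]:
        q=(proj(ci,P)[0]+b-[x-h,y-h]+.5)*k;cv2.circle(z,tuple(int(v) for v in q),4,col,2)
    a.append(z)
cv2.imwrite("pics/last.png",np.hstack(a))
E
```

```text
(no output)
```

View pics/last.png

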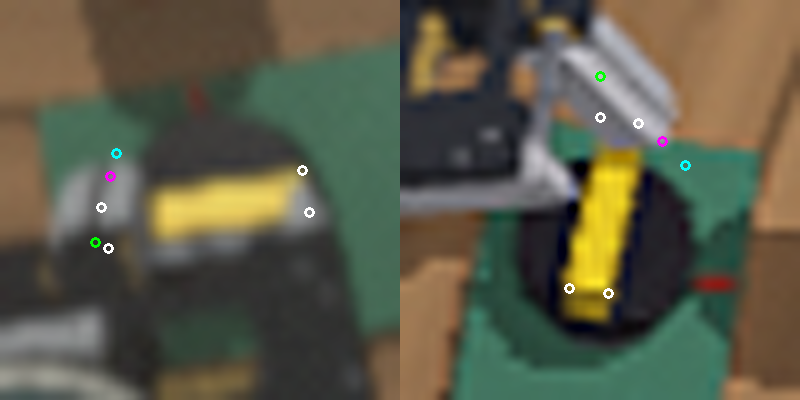

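The overlay shows the closed fingertips ending near the TCP, above the bar, so they swept over it. I'll go back to the start side and descend with a force guard.

```bash
python3 - <<'E'
from col import *
from rig import robot
Q=lean(27)@np.diag([-1,-1,1.]);up=np.array([0,0,1.])
t=robot.get_state()["ee_pos"];go(robot,t+.025*up,Q,.03)
S=centre(90,.008)
go(robot,S+.02*up,Q,.03)
s=robot.get_state();print(s["time"],np.round(s["qpos"],2),s["force"])
try: print(robot.move_linear(S-.020*up,velocity=.04,threshold=4))
except robot.PlanningError as e: print(e)
s=robot.get_state();print(s["time"],np.round(s["qpos"],2),s["ee_pos"]-S,s["force"])
E
```

```text
36.6667 [-0.7   0.19  0.11  2.26  0.58  0.3  -2.5 ] [-0.42405108  0.50294428  0.53813595]
False
37.8167 [-0.77  0.28  0.19  2.29  0.74  0.2  -2.69] [ 1.06417516e-04  3.66202086e-05 -1.98181044e-02] [0.35732831 0.04641387 0.5176164 ]
```

```bash
python3 - <<'E'
from col import *
from bar import bar
from rig import robot
Q=lean(27)@np.diag([-1,-1,1.]);dz=np.array([0,0,-.019])
for th in(90,80,70,60,50,40):
    go(robot,centre(th)+dz,Q,.01);s=robot.get_state();print(th,round(s["time"],2),s["force"].round(1))
    if np.linalg.norm(s["force"])>20: break
bar(robot,{c:robot.grab_frame(c) for c in("top","side")})
E
```

```text
90 38.17 [ 0.1 -0.5 -0.5]
80 38.42 [-0.1  0.2  0.2]
70 38.67 [ 0.5 -0.1 -0.2]
60 38.92 [0.  0.  0.1]
50 39.17 [ 0.5 -0.4 -0.4]
40 39.42 [-0.4  0.3 -0. ]
top yellow 70 cen [-0.8 -1.8] ang 55.5 ext 58.0 w 15.0
top red 4 cen [14.6 24.7] ang 48.1 ext 7.0 w 3.0
side yellow 102 cen [ 0.8 -5.7] ang 59.8 ext 74.0 w 22.0
side red 7 cen [27.2  3.5] ang 121.1 ext 60.0 w 8.0
```

It's turning: the bar is at about 58° of the 90 to 10° travel. Continuing, with the finger size corrected.

```bash
python3 - <<'E'
from col import *
from bar import bar
from rig import robot
Q=lean(27)@np.diag([-1,-1,1.]);dz=np.array([0,0,-.019])
for th in(50,40,30,20,13):
    go(robot,centre(th,-.007)+dz,Q,.01);s=robot.get_state();print(th,round(s["time"],2),s["force"].round(1))
    if np.linalg.norm(s["force"])>12: break
bar(robot,{c:robot.grab_frame(c) for c in("top","side")})
E
```

```text
50 39.77 [-3.5  2.   1.9]
40 40.02 [-0.3  1.7  1.8]
30 40.27 [-1.   1.5  1.8]
20 40.52 [-2.2  3.1  0.5]
13 40.77 [-12.5  13.9   5.4]
top yellow 41 cen [4.4 0.8] ang 7.199999999999989 ext 66.0 w 13.0
top red 4 cen [27.4  6.4] ang 8.800000000000011 ext 7.0 w 3.0
side yellow 69 cen [10.5 -3.2] ang 172.4 ext 50.0 w 26.0
side red 10 cen [31.2 -2.8] ang 121.0 ext 41.0 w 11.0
```

The force rise marks the stop, and the red tip reads about 9°. Backing off, then checking the collar and the blue dot.

```bash
python3 - <<'E'
from col import *
from bar import bar
from rig import robot
Q=lean(27)@np.diag([-1,-1,1.])
t=robot.get_state()["ee_pos"];t=t+Rb@[-.003,.02,.002];go(robot,t,Q,.02)
go(robot,t-.12*Q[:,2],Q,.03);robot.pause(.3)
im=shot(robot,"end");bar(robot,im);n=carrier(robot,im,np.array(GOAL["blue"]));print("err",(1e3*(n-GOAL["blue"])).round(2))
s=robot.get_state();print(s["time"],s["force"])
# bystanders: compare with the first picture near the can
for c in im:
    d=np.abs(im[c].astype(int)-cv2.imread(f"pics/{c}0.png")[:,:,::-1]).max(2)
    for nm,P in dict(can=(.16,.12,.19),).items():
        q=proj(robot.camera_info(c),W(cx+.12,cy,.19))[0].round().astype(int);print(c,q,(d[q[1]-10:q[1]+10,q[0]-10:q[0]+10]>60).mean())
E
```

```text
top yellow 73 cen [-3.6 -0.3] ang 9.099999999999994 ext 65.0 w 14.0
top red 4 cen [27.4  6.4] ang 8.800000000000011 ext 7.0 w 3.0
side yellow 114 cen [-0.2 -4.8] ang 6.099999999999994 ext 66.0 w 26.0
side red 10 cen [31.2 -2.8] ang 121.0 ext 41.0 w 11.0
top red [0.5 0.1]; side red [-0.2  0.4]; side yellow [-0.3  1.3]; side blue [-0.2 -0.2]; 
err [-0.21  0.25]
43.0167 [-0.06078372  0.10290294  0.4341382 ]
top [177 176] 0.0
side [298 128] 0.0
```

The collar is home (9°, stop at about 10°), blue is within 0.4 mm, the can hasn't moved, and the robot is clear.

```bash
python3 -c "
from rig import robot
print(robot.sign_off())"
```

```text
the job is handed in; nothing more can be done
None
```

I handed the job in at about 43 s; no verdict came back. By my camera measurements red, yellow and blue were each centred within about 1.1 mm, blue was left within 0.4 mm and the collar is at its stop; the gripper slipped off the post once after red (re-gripped), and whether it brushed the case then is unconfirmed.

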